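Check a painted test tile under the loupe

TASK

Check the painted test tile under the loupe: lay the tile, painted face up, down gently (not dropped) and flat between the eight brass pins of the inspection stand and let go of it, then take the loupe from its wooden rest and hold it level over the middle of the tile, with the lens at the height of the red pointer on the stand's post. Finish while still holding the loupe there, motionless and touching nothing but your gripper. The lens must never touch the tile, and the red pointer, the gold pot, the amber bottle, the burnisher, the eraser and the pencil stay where they are.

Things in the scene. Friction and masses are not known exactly. Their poses are not given: they have to be found in the camera images.
- tile: square white glazed test tile with painted colour strokes on its upper face, 70 x 70 x 8 mm, loose, flat on the bench, painted face up. Origin: centre of its underside; x, y along its edges, z up. Grasp it across two facing edges. It starts to the left (+y) or right (-y) of the stand; the loupe's rest is on the other side
- stand: fixed grey inspection stand: plate 12 mm thick, 112 mm wide (y), from 55 mm in front of (-x) to 125 mm behind (+x) its origin; pin nest for the tile in front, steel post (10 mm diameter, 162 mm high) at x = +105 mm. Origin: at bench level under the nest's centre; z up, x from the nest towards the post (away from the robot)
- nest (a point): nest centre on the plate's top, 12 mm above the bench; axes as the stand's. Eight brass pins at (x, y) = (+-40, +-26) and (+-26, +-40) mm, 6 mm thick, 11 mm high, tapering above 6 mm to 2.4 mm at the tip: the tile has 2 mm of play on each side, its edges along x and y, in any quarter turn. The 46 mm gap in the middle of each side is free for a finger
- pointer_tip (a point): tip of the thin red pointer on the red collar of the post, pointing level at the nest axis, 78 mm behind the nest's centre. Its height, 81 to 121 mm above the bench, marks the focal height for the middle of the lens; the collar is held by friction only and can be pushed out of its setting
- loupe: loupe, about 90 g: lens in a black rim (70 mm diameter, 10 mm high) with a dark wooden handle. Origin: lens centre at mid thickness; z up when level. Handle along -x from -52 to -152 mm, 18 mm wide (y), 14 mm high (z), flat sided, centred on the lens's mid plane; free for fingers from -55 to -125 mm. Starts level in its rest, lens centre 45 mm above the bench, handle roughly towards the robot
- loupe_rest: fixed wooden rest of the loupe: board 190 x 70 x 10 mm, padded pillar under the lens with two side cheeks 47 mm high, and a notched saddle 50 mm high under the handle's end. Origin at bench level; the lens centre rests at x = +50, z = +45 mm in its frame, the saddle stands at x = -85 mm. The loupe lifts straight up out of it
- gold_pot: bystander: small white porcelain pot with a cork, 42 mm diameter, 46 mm high, loose; origin under its centre
- amber_bottle: bystander: amber glass bottle with a black cap, 64 mm diameter, 111 mm high, loose; origin under its centre
- agate_burnisher: bystander: thin wooden handled burnisher, 13 x 149 x 13 mm, lying loose on the right of the bench; origin under its centre, long axis y
- grey_eraser: bystander: grey eraser, 20 x 44 x 15 mm, loose on the right of the bench; origin under its centre, long axis y
- yellow_pencil: bystander: yellow pencil, 8 x 182 x 8 mm, loose on the right of the bench; origin under its centre, long axis y

How it is judged:
On the way, in this order (a step that is already met when the one before it is completed fails the run):
1. the tile lies flat between the pins, painted face up, and is let go of (horizontal distance between tile and nest below 0.005 m and z of tile in the frame of nest between -0.002 and 0.002 m and angle between tile's own z axis and vertical below 0.04 rad and contact force between the fingers and tile below 0.05 N and linear speed of tile below 0.02 m/s), for 0.2 s.
2. the loupe is lifted out of its rest in the gripper (z of loupe in the frame of loupe_rest above 0.06 m and contact force between the fingers and loupe above 1 N and contact force between loupe and loupe_rest below 0.05 N), for 0.2 s.
At the end, for the whole second after the job is handed in: Loupe held, touching nothing else, still: lens centre within 12 mm sideways of the tile centre, within 7 mm of the pointer height, level to 0.10 rad. Tile untouched, face up, within 5 mm of the nest centre and 2 mm in height, flat to 0.04 rad (horizontal distance between loupe and tile below 0.012 m and z of loupe in the frame of pointer_tip between -0.007 and 0.007 m and angle between loupe's own z axis and vertical below 0.1 rad and linear speed of loupe below 0.02 m/s and angular speed of loupe below 0.15 rad/s and contact force between the fingers and loupe above 1 N and contact force between loupe and stand below 0.05 N and contact force between loupe and loupe_rest below 0.05 N and contact force between each of loupe, the fingers and tile below 0.05 N and horizontal distance between tile and nest below 0.005 m and z of tile in the frame of nest between -0.002 and 0.002 m and angle between tile's own z axis and vertical below 0.04 rad); the arm keeps its last pose, push and grip.
It fails at once if the loupe touches the tile (contact force between loupe and tile above 0.2 N).
It fails at once if the tile is dropped (more than about 18 mm) (contact force between the fingers and tile below 0.05 N and linear speed of tile above 0.6 m/s).
It fails at once if the pointer is pushed out of its setting (more than 4 mm) (distance of pointer_tip from where it was at the start of the episode above 0.004 m).
It fails at once if a bystander (gold pot, amber bottle, burnisher, eraser, pencil) is moved more than 20 mm (distance of any of gold_pot, amber_bottle, agate_burnisher, grey_eraser, yellow_pencil from where it was at the start of the episode above 0.02 m).
It also fails if it takes over 45 s, if anything falls off the work surface, if the arm or the gripper's body presses on something with over 40 N, if the wrist force passes 120 N, or if a joint passes its speed limit or range.

ROBOT

A 6-joint arm with a two-finger parallel gripper is mounted at the origin on a cart in front of the work surface, level with it; the furniture and walls round the work are solid. World frame = base frame: x ahead of the robot, y to its left, z up, the work surface at z = 0. Lengths are in m, angles in rad, forces in N, time in s.
With the tool pointing down it reaches from about 0.3 to 0.775 m from the base axis. Payload 14.6 kg.
Tool frame: the origin (TCP) lies at the very end of the fingers, on their centre line; the grasp point (between the pads) lies 19 mm behind it; z points along the fingers, y is the line along which they close (so a half turn about z gives the same grasp; the last joint's range is limited). The gripper opens to 94 mm and grips with 3 to 60 N. Pads are 16 mm wide; open, the fingers measure 119 mm over their backs; the gripper's body (75 mm by 177 mm) begins 78 mm behind the grasp point.
Start: joints at [-1.352, 0.3, 1.521, -0, 1.321, -0.067], TCP at [0.155, -0.528, 0.205] pointing down, gripper open.
Joint ranges: [-3.03, 3.03], [-0.79, 2.21], [0.23, 2.52], [-1.04, 4.18], [0, 3.07], [-2.55, 2.55]. Speed limits (rad/s): [2.22, 2.22, 2.57, 3.14, 3.14, 3.14].

INTERFACE

Orientations are given as [roll, pitch, yaw] about the fixed x, y, z axes, in that order (R = Rz(yaw) Ry(pitch) Rx(roll)).
In Python, from station import ctrl, cams gives the robot as it stands. The module is installed in compiled form; this text tells all that it offers.
- The arm moves only by the tool arm_command, never from a script. Its argument "plan" is a list that holds one entry, the list of rows, each a list of 7 numbers: the shift along the tool's x, y, z in fractions of the full range, 1 being 800 mm, then the turn, a rotation vector about the tool's x, y, z in normalised numbers (1 is 4 rad), then the closure, from -1 (fully open) to 1 (shut). A call has 1 to 12 rows; each row is the pose to reach, as a shift and turn from the pose commanded when the call began, along the tool's axes at that moment; what a row does not reach only later rows make up. A row lasts 1/10 s, in which the tool goes at most 50 mm and 8.59 degrees, less where a joint would pass 70% of its speed; a pose out of reach is approached as far as the arm can. No shift or turn number may pass 1 either way. A call with a gripper value outside its range is refused whole. The fingers move at their own pace and stop on an object; "squeeze" is the grip in N (left out, the last holds). Time passes only in rows, so rows that repeat a pose let the fingers close. It gives the time, the measured TCP pose, the force, the opening and the grip force at its end, in the units of the state.
- ctrl.get_obs(): the state, without advancing time (a new reading comes with each control period).
- cams.camera(name): name is "scene" or "top"; returns (picture, depth): 420x560x3 uint8, blue, green, red; 420x560 float32, m along the optical axis (not along the pixel's ray), 0 where there is no reading.
- cams.camera_info(name): a dict with "fx", "fy", "cx", "cy" (pixels), "world_to_cam" (4x4, takes a point from world to camera coordinates). Camera axes: x right, y down, z forward; pixel columns grow to the right and rows downward; lengths in m; the calibration is good to about 2 mm. A picture is of the moment at which its call begins. camera_info takes no time and is no camera call.
- ctrl.hand_in(): hands the job in; it is judged then, once.
The state is a dict: "time_s": time; "qpos": joint angles; "joint_vel": joint speeds; "tau": joint torques, N m; "ee_pos": TCP position; "eef_rot": TCP orientation; "force": force on the tool from outside, world axes, zero at the start; "moment": the same for the moment, N m; "grip_width": finger opening in m; "grip_force": force on a finger pad.
Only numpy, scipy, OpenCV 4.12 (cv2) and the standard library are available. Lean on these libraries where they do the work, as an engineer would, in place of code of your own. Each camera call takes 0.05 s, during which the arm holds its last target. There are 200 camera calls.

## Working session

There is one attempt and no reset: what is moved stays moved. The work goes in short steps, Python scripts to look and compute and a tool call to move; the robot and the scene stay as the last step left them, time stands still between calls to the robot, and variables do not carry over. Pictures are saved under pics/ and viewed, at most 10 in all, crops included, and the job is handed in when it is done.

Besides the shell and the picture viewer there is one more tool, called as a command line: name --argument value ..., lists and objects as JSON in quotes. arm_command: Moves the arm, as the interface text tells. Its arguments: {"type":"object","properties":{"plan":{"type":"array"},"squeeze":{"type":"number"}},"required":["plan"]}

```bash
mkdir -p pics; cat > h.py <<'E'
import numpy as np, cv2
from station import ctrl, cams
def cloud(name):
    im,d=cams.camera(name); i=cams.camera_info(name)
    v,u=np.mgrid[:d.shape[0],:d.shape[1]]
    T=np.linalg.inv(np.array(i["world_to_cam"]))
    p=np.stack([(u-i["cx"])/i["fx"]*d,(v-i["cy"])/i["fy"]*d,d],-1)@T[:3,:3].T+T[:3,3]
    p[d==0]=np.nan
    return im,d,p
def ray(name,u,v,z):
    i=cams.camera_info(name); T=np.linalg.inv(np.array(i["world_to_cam"]))
    r=T[:3,:3]@[(u-i["cx"])/i["fx"],(v-i["cy"])/i["fy"],1]; c=T[:3,3]
    return c+r*(z-c[2])/r[2]
E
python3 - <<'E'
from h import *
o=ctrl.get_obs(); print(o)
for n in("top","scene"):
    im,d,p=cloud(n); cv2.imwrite(f"pics/{n}0.png",im); np.savez(f"{n}0.npz",im=im,d=d,p=p)
    i=cams.camera_info(n); print(n,i["fx"],np.linalg.inv(np.array(i["world_to_cam"])).round(3))
E
```

```text
{'time_s': 0.0, 'qpos': array([-1.35159751e+00,  3.00453410e-01,  1.52158132e+00, -3.33535270e-06,
        1.32066495e+00, -6.65706797e-02]), 'joint_vel': array([ 0.00136654,  0.00172931,  0.00090388, -0.00034774,  0.00120113,
       -0.00037194]), 'tau': array([-2.75664141e-03, -5.31807876e+01, -3.52732587e+01,  7.06564612e-02,
        2.43387348e-02, -8.21946969e-05]), 'ee_pos': array([ 0.15499926, -0.52744323,  0.20489592]), 'eef_rot': array([-3.14048787e+00, -7.04174435e-05,  2.85770284e-01]), 'force': array([ 0.12088431, -0.35151754,  0.03905736]), 'moment': array([-0.02977867,  0.01100551,  0.03287526]), 'grip_force': 0.0, 'grip_width': 0.09403912870180035}
top 380.07495103610563 [[-0.014 -0.986  0.168  0.369]
 [-1.     0.016  0.009 -0.13 ]
 [-0.011 -0.168 -0.986  1.417]
 [ 0.     0.     0.     1.   ]]
scene 530.7955937169031 [[ 0.83  -0.312  0.462 -0.106]
 [-0.558 -0.473  0.682 -1.165]
 [ 0.006 -0.824 -0.566  0.922]
 [ 0.     0.     0.     1.   ]]
```

View pics/top0.png

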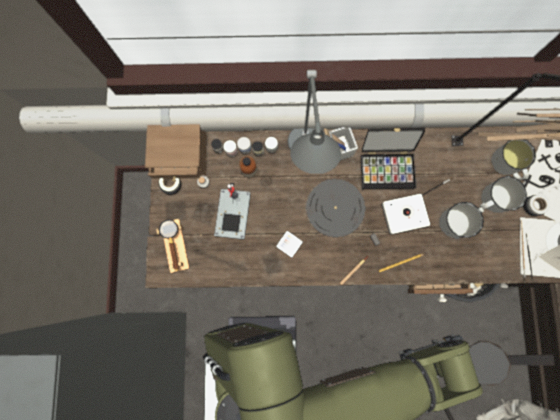

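View pics/scene0.png

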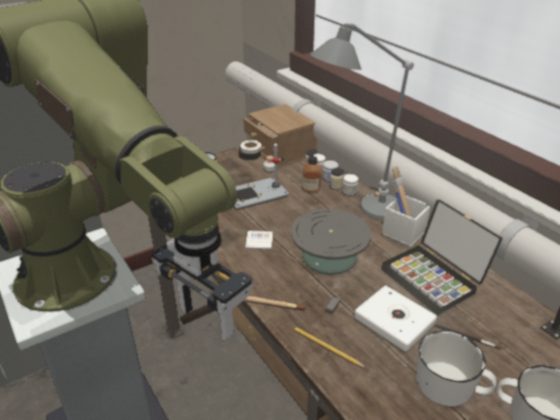

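The top view shows the tile at (289,244), the stand at (232,214) with the post near (232,190), and the loupe in its rest at (172,245). It also shows the pot at (203,181) and the bottle at (248,165). In the scene view the tile is at (260,239) and the stand at (258,193); the arm hides the loupe.

```bash
python3 - <<'E'
from h import *
A=np.load("top0.npz"); im,p=A["im"],A["p"]
c=im[145:280,145:310]; cv2.imwrite("pics/topc.png",cv2.resize(c,None,fx=4.8,fy=4.4,interpolation=cv2.INTER_CUBIC))
B=np.load("scene0.npz"); c=B["im"][130:265,200:350]; cv2.imwrite("pics/scenec.png",cv2.resize(c,None,fx=4.4,fy=4.4,interpolation=cv2.INTER_CUBIC))
def tile(n,im,box):
    x0,y0,x1,y1=box; m=np.zeros(im.shape[:2],np.uint8)
    s=im[y0:y1,x0:x1]; m[y0:y1,x0:x1]=(s.min(2)>140)*255
    m=cv2.morphologyEx(m,cv2.MORPH_CLOSE,np.ones((7,7)))
    k=max(cv2.findContours(m,0,2)[0],key=cv2.contourArea)
    w=np.array([ray(n,u,v,.008)[:2] for u,v in k[:,0]],np.float32)*1000
    print(n,len(k),cv2.minAreaRect(w), w.mean(0))
tile("top",im,(270,225,310,265)); tile("scene",B["im"],(240,225,280,255))
for n,D in(("top",A),("scene",B)):
    for nm,(u,v) in dict(tile=(289,244),plate=(225,205),wheel=(335,207),lamp=(315,150),bottle=(248,163),pot=(203,181),lens=(168,229)).items() if n=="top" else dict(tile=(260,239),plate=(270,190),wheel=(330,232)).items():
        print(n,nm,D["p"][v,u].round(3))
E
```

```text
top 38 ((493.8646240234375, -145.51412963867188), (74.59671020507812, 74.29625701904297), 53.700862884521484) [ 496.41025 -147.12155]
scene 18 ((495.3616638183594, -145.68206787109375), (78.1212387084961, 73.73213958740234), 55.25808334350586) [ 489.6537  -136.61896]
top tile [ 0.493 -0.146  0.006]
top plate [0.643 0.093 0.014]
top wheel [ 0.614 -0.31   0.093]
top lamp [ 0.668 -0.205  0.551]
top bottle [ 0.777 -0.002  0.105]
top pot [0.73  0.172 0.04 ]
top lens [0.55  0.294 0.048]
scene tile [ 0.496 -0.151  0.009]
scene plate [0.657 0.05  0.009]
scene wheel [ 0.611 -0.314  0.089]
```

View pics/topc.png

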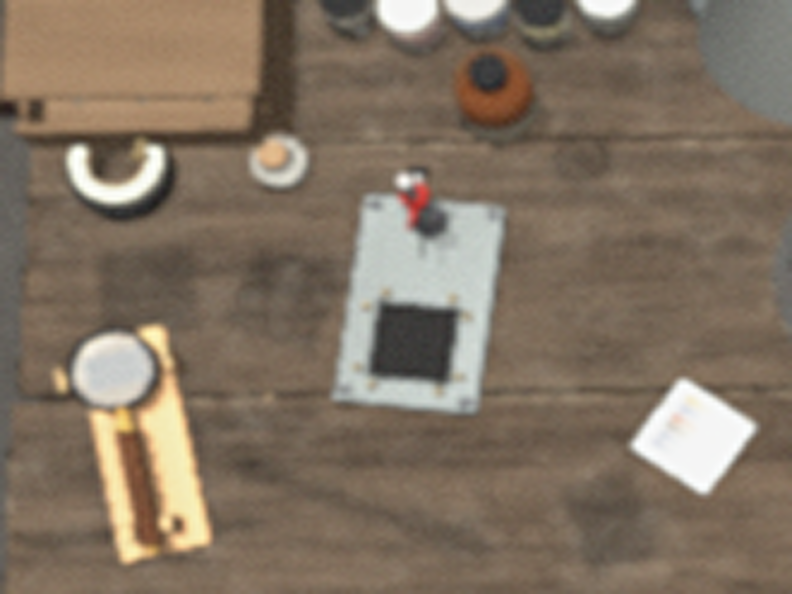

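View pics/scenec.png

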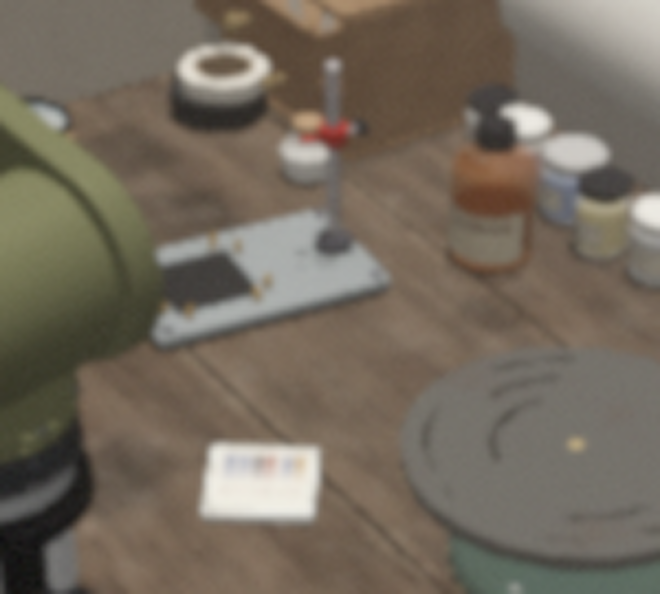

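The top crop shows the nest's dark square and pins centred at about (412,342) and the red collar and pointer at (415,203). The lens is at (114,370), with the handle running down to (148,545). The scene crop shows the red collar at (335,132), and the tile is clear of obstacles.

```bash
cat > m.py <<'E'
from h import *
def big(m): return max(cv2.findContours(m.astype(np.uint8)*255,0,cv2.CHAIN_APPROX_NONE)[0],key=cv2.contourArea)[:,0]
def win(m,x0,y0,x1,y1):
    o=np.zeros_like(m); o[y0:y1,x0:x1]=m[y0:y1,x0:x1]; return o
def rect(n,k,z): return cv2.minAreaRect((np.array([ray(n,u,v,z)[:2] for u,v in k])*1000).astype(np.float32))
def red(n,im,box):
    b,g,r=[im[...,i].astype(int) for i in range(3)]
    v,u=np.nonzero(win((r>110)&(g<r*.5)&(b<r*.5),*box)); return u,v
E
python3 - <<'E'
from m import *
A=np.load("top0.npz"); im,p=A["im"],A["p"]; B=np.load("scene0.npz")
g=im.astype(int); sp=g.max(2)-g.min(2)
m=win((g[...,0]>105)&(g[...,0]>=g[...,2]),212,182,252,240).astype(np.uint8)
m=cv2.morphologyEx(m,cv2.MORPH_CLOSE,np.ones((15,15)))
print("plate",rect("top",big(m),.012))
hsv=cv2.cvtColor(im,cv2.COLOR_BGR2HSV)
d=win(g.max(2)<75,215,208,245,236)
print("dark",rect("top",big(d),.012), [ray("top",*x,.012)[:2].round(3) for x in [np.argwhere(d)[:,::-1].mean(0)]])
# lens
l=win((g.min(2)>120)&(sp<40),155,215,182,240); k=big(l); c,r=cv2.minEnclosingCircle(k); print("lens",c,r,ray("top",*c,.045))
h=win((hsv[...,1]>100)&(g.max(2)<105),163,233,185,262); hv=np.argwhere(h)[:,::-1].astype(np.float32)
w=np.array([ray("top",u,v,.052)[:2] for u,v in big(h)],np.float32)*1000
print("handle",len(hv),cv2.minAreaRect(w),cv2.fitLine(w,2,0,.01,.01).ravel())
for n,D,b in(("top",im,(215,178,245,205)),("scene",B["im"],(255,140,300,175))):
    u,v=red(n,D,b); print(n,len(u),sorted(zip(u,v)))
E
```

```text
plate ((609.2783203125, 65.61585998535156), (109.33348846435547, 175.99130249023438), 82.75868225097656)
dark ((576.553466796875, 71.17386627197266), (55.44823455810547, 56.25736999511719), 82.58788299560547) [array([0.576, 0.071])]
lens (168.0954132080078, 228.385498046875) 8.865795135498047 [0.5529111  0.29498481 0.045     ]
handle 9 ((444.5823059082031, 260.52520751953125), (7.132188320159912, 6.251037575566443e-06), 1.8780179023742676) [9.9946040e-01 3.2846041e-02 4.4458154e+02 2.6052518e+02]
top 20 [(np.int64(229), np.int64(189)), (np.int64(229), np.int64(190)), (np.int64(230), np.int64(190)), (np.int64(230), np.int64(191)), (np.int64(231), np.int64(190)), (np.int64(231), np.int64(191)), (np.int64(231), np.int64(192)), (np.int64(231), np.int64(193)), (np.int64(231), np.int64(194)), (np.int64(231), np.int64(195)), (np.int64(232), np.int64(187)), (np.int64(232), np.int64(188)), (np.int64(232), np.int64(189)), (np.int64(232), np.int64(190)), (np.int64(232), np.int64(191)), (np.int64(232), np.int64(192)), (np.int64(233), np.int64(188)), (np.int64(233), np.int64(189)), (np.int64(233), np.int64(190)), (np.int64(233), np.int64(191))]
scene 16 [(np.int64(273), np.int64(159)), (np.int64(273), np.int64(160)), (np.int64(274), np.int64(159)), (np.int64(274), np.int64(160)), (np.int64(274), np.int64(161)), (np.int64(275), np.int64(159)), (np.int64(275), np.int64(160)), (np.int64(275), np.int64(161)), (np.int64(275), np.int64(162)), (np.int64(276), np.int64(159)), (np.int64(276), np.int64(160)), (np.int64(276), np.int64(161)), (np.int64(277), np.int64(158)), (np.int64(277), np.int64(159)), (np.int64(277), np.int64(160)), (np.int64(277), np.int64(161))]
```

```bash
cat > mv.py <<'E'
from m import *
from scipy.spatial.transform import Rotation as Ro
def to(x,y,z,yaw,roll=np.pi,pitch=0):
    o=ctrl.get_obs(); R=Ro.from_euler("xyz",o["eef_rot"])
    T=Ro.from_euler("xyz",[roll,pitch,np.radians(yaw)])
    s=R.inv().apply((np.array([x,y,z])-o["ee_pos"])*1000)
    print("shift",s.round(1),"turn",(R.inv()*T).as_rotvec().round(4),"now",o["ee_pos"].round(4),o["eef_rot"].round(3),"t",o["time_s"])
E
python3 - <<'E'
from mv import *
to(.4945,-.1456,.15,-35.8)
i=cams.camera_info("scene"); W=np.array(i["world_to_cam"])
for h in(.08,.09,.1,.11,.12,.13):
    for q in((.6797,.0574),(.6529,.0608)):
        c=W@[*q,h,1]; print(h,(c[:2]/c[2]*[i["fx"],i["fy"]]+[i["cx"],i["cy"]]).round(1),end=" ")
    print()
E
```

```text
shift [ 433.4 -270.6   55.3] turn [-1.000e-03  4.000e-04  9.106e-01] now [ 0.155  -0.5274  0.205 ] [-3.141 -0.     0.286] t 0.1
0.08 [274.6 167.7] 0.08 [266.9 169.6] 
0.09 [274.6 164.9] 0.09 [266.8 166.8] 
0.1 [274.6 162.2] 0.1 [266.8 164. ] 
0.11 [274.6 159.4] 0.11 [266.7 161.2] 
0.12 [274.6 156.5] 0.12 [266.7 158.4] 
0.13 [274.5 153.7] 0.13 [266.6 155.5]
```

The rows are not in the units I measure in: shifts go in shares of 800 mm and turns go in shares of 4 rad. I convert before sending: 433.5 mm is 0.5419, -270.5 mm is -0.3381, 0.91 rad is 0.2275.

arm_command --plan '[[[0.5419, -0.3381, 0.0563, 0, 0, 0.2275, -1], [0.5419, -0.3381, 0.0563, 0, 0, 0.2275, -1], [0.5419, -0.3381, 0.0563, 0, 0, 0.2275, -1], [0.5419, -0.3381, 0.0563, 0, 0, 0.2275, -1], [0.5419, -0.3381, 0.0563, 0, 0, 0.2275, -1], [0.5419, -0.3381, 0.0563, 0, 0, 0.2275, -1], [0.5419, -0.3381, 0.0563, 0, 0, 0.2275, -1], [0.5419, -0.3381, 0.0563, 0, 0, 0.2275, -1], [0.5419, -0.3381, 0.0563, 0, 0, 0.2275, -1], [0.5419, -0.3381, 0.0563, 0, 0, 0.2275, -1], [0.5419, -0.3381, 0.0563, 0, 0, 0.2275, -1], [0.5419, -0.3381, 0.0563, 0, 0, 0.2275, -1]]]' --squeeze 15

```text
time_s: 1.3
ee_pos: [0.4964, -0.1426, 0.1595]
eef_rot: [-3.141, 0.001, -0.62]
force: [-0.2, -0.2, 0.6]
grip_width: 0.0939
grip_force: 0.0
```

```bash
python3 - <<'E'
from mv import *
to(.4945,-.1456,.003,-35.8)
for n in("top","scene"):
    im,d,p=cloud(n); np.savez(f"{n}1.npz",im=im,d=d,p=p)
    if n=="scene": cv2.imwrite("pics/s1.png",cv2.resize(im[120:330,90:370],None,fx=2.8,fy=2.8,interpolation=cv2.INTER_CUBIC))
E
```

```text
shift [  0.4   3.6 156.5] turn [-0.0002  0.0013  0.0049] now [ 0.4964 -0.1426  0.1595] [-3.141e+00  1.000e-03 -6.200e-01] t 1.3
```

View pics/s1.png

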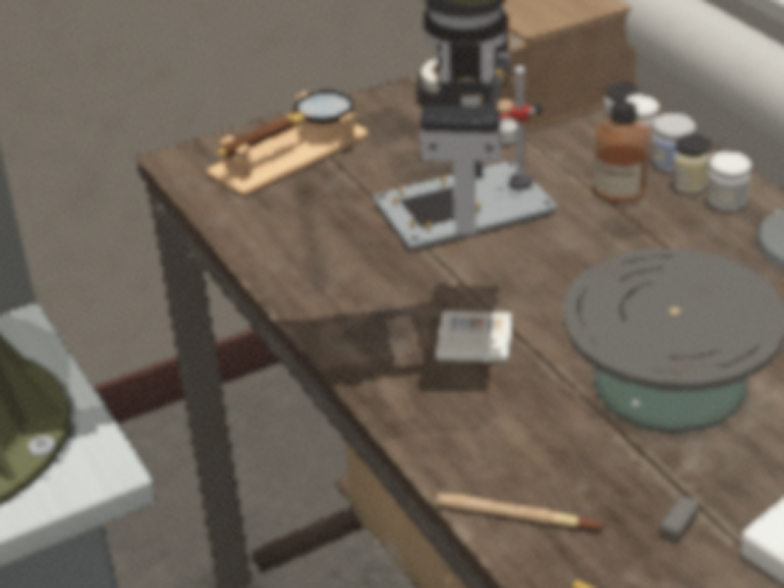

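The loupe is now clear at crop (322,105), with its handle running to (225,145). The tile is at (475,335) under the open gripper, and the red collar is at (518,112).

```bash
python3 - <<'E'
from mv import *
to(.4945,-.1456,.003,-35.8)
B=np.load("scene1.npz"); im=B["im"]
def tile(n,im,x0,y0,x1,y1):
    m=win(im.min(2)>115,x0,y0,x1,y1).astype(np.uint8); m=cv2.morphologyEx(m,cv2.MORPH_CLOSE,np.ones((7,7)))
    print(n,rect(n,big(m),.008))
B0=np.load("scene0.npz")["im"]; tile("scene",B0,238,222,282,258)
A0=np.load("top0.npz")["im"]; tile("top",A0,268,223,312,267)
u,v=red("scene",im,(255,140,300,175)); print(list(zip(u,v)))
# lens ellipse in scene
g=im.astype(int); l=win((g.min(2)>125)&(g[...,0]>=g[...,2]),192,150,220,166); k=big(l); e=cv2.fitEllipse(k); print(e,ray("scene",*e[0],.045))
hsv=cv2.cvtColor(im,cv2.COLOR_BGR2HSV)
h=win((hsv[...,1]>90)&(g.max(2)<120)&(g[...,2]>1.6*g[...,0]),168,158,200,176); q=np.argwhere(h)[:,::-1]; print(len(q))
w=np.array([ray("scene",a,b,.052)[:2] for a,b in q],np.float32)*1000; print(w.mean(0),cv2.fitLine(w,2,0,.01,.01).ravel(),cv2.minAreaRect(w))
E
```

```text
shift [2.00e-01 1.00e-01 1.57e+02] turn [0.0004 0.001  0.0023] now [ 0.4946 -0.1454  0.16  ] [ 3.141e+00  1.000e-03 -6.230e-01] t 1.4
scene ((493.84320068359375, -146.49850463867188), (82.30911254882812, 75.42801666259766), 56.554718017578125)
top ((494.2052001953125, -145.5086212158203), (77.9591064453125, 77.15433502197266), 54.251033782958984)
[(np.int64(277), np.int64(158)), (np.int64(273), np.int64(159)), (np.int64(274), np.int64(159)), (np.int64(275), np.int64(159)), (np.int64(276), np.int64(159)), (np.int64(277), np.int64(159)), (np.int64(273), np.int64(160)), (np.int64(274), np.int64(160)), (np.int64(275), np.int64(160)), (np.int64(276), np.int64(160)), (np.int64(277), np.int64(160)), (np.int64(274), np.int64(161)), (np.int64(275), np.int64(161)), (np.int64(276), np.int64(161)), (np.int64(277), np.int64(161))]
((205.55101013183594, 157.27487182617188), (7.1920318603515625, 15.176522254943848), 88.10828399658203) [0.55488293 0.29547995 0.045     ]
70
[454.83472 258.64612] [9.7644067e-01 2.1578600e-01 4.5483463e+02 2.5864615e+02] ((455.6318054199219, 262.7705078125), (112.62126159667969, 30.55862808227539), 13.2449951171875)
```

To row units: 157 mm is 0.1963, 150 mm is 0.1875.

arm_command --plan '[[[0, 0, 0.0625, 0, 0, 0, -1], [0, 0, 0.125, 0, 0, 0, -1], [0, 0, 0.1688, 0, 0, 0, -1], [0, 0, 0.1875, 0, 0, 0, -1], [0, 0, 0.1963, 0, 0, 0, -1], [0, 0, 0.1963, 0, 0, 0, -1], [0, 0, 0.1963, 0, 0, 0, 0.6], [0, 0, 0.1963, 0, 0, 0, 1], [0, 0, 0.1963, 0, 0, 0, 1], [0, 0, 0.1963, 0, 0, 0, 1], [0, 0, 0.1963, 0, 0, 0, 1], [0, 0, 0.1963, 0, 0, 0, 1]]]' --squeeze 15

```text
time_s: 2.6
ee_pos: [0.4951, -0.1461, 0.0042]
eef_rot: [-3.141, -0.001, -0.624]
force: [-1.4, 0.1, 6.9]
grip_width: 0.0699
grip_force: 15.0
```

```bash
python3 -c "
from mv import *
to(.4945,-.1456,.09,-35.8); o=ctrl.get_obs(); print(o['grip_width'],o['grip_force'],o['force'])"
```

```text
shift [ -0.7  -0.1 -85.8] turn [-0.0002 -0.0011  0.0007] now [ 0.4951 -0.1461  0.0042] [-3.141e+00 -1.000e-03 -6.240e-01] t 2.6
0.06993628669383713 15.000783205032349 [-1.37591808  0.09766592  6.87557298]
```

To row units: -86 mm is -0.1075, -55 mm is -0.0688.

arm_command --plan '[[[0, 0, -0.025, 0, 0, 0, 1], [0, 0, -0.0688, 0, 0, 0, 1], [0, 0, -0.1075, 0, 0, 0, 1], [0, 0, -0.1075, 0, 0, 0, 1], [0, 0, -0.1075, 0, 0, 0, 1]]]' --squeeze 20

```text
time_s: 3.1
ee_pos: [0.4947, -0.1459, 0.0894]
eef_rot: [-3.141, -0.001, -0.624]
force: [0.2, 0.4, -1.6]
grip_width: 0.0697
grip_force: 20.0
```

```bash
python3 -c "
from mv import *
to(.5755,.0706,.085,-7.2); o=ctrl.get_obs(); print(o['grip_width'],o['grip_force'],o['force'])"
```

```text
shift [ -60.9 -222.9    4.4] turn [-0.     -0.0006 -0.4984] now [ 0.4947 -0.1459  0.0894] [-3.141e+00 -1.000e-03 -6.240e-01] t 3.1
0.06970831438150309 19.99960094690323 [ 0.17867611  0.3742964  -1.57009454]
```

To row units: -223 mm is -0.2788, -210 mm is -0.2625, -0.498 rad is -0.1245.

arm_command --plan '[[[-0.0188, -0.0563, 0, 0, 0, -0.025, 1], [-0.0375, -0.1125, 0, 0, 0, -0.055, 1], [-0.0563, -0.1688, 0, 0, 0, -0.085, 1], [-0.0688, -0.225, 0, 0, 0, -0.1125, 1], [-0.0763, -0.2625, 0.0025, 0, 0, -0.1245, 1], [-0.0763, -0.2788, 0.005, 0, 0, -0.1245, 1], [-0.0763, -0.2788, 0.005, 0, 0, -0.1245, 1], [-0.0763, -0.2788, 0.005, 0, 0, -0.1245, 1], [-0.0763, -0.2788, 0.005, 0, 0, -0.1245, 1]]]'

```text
time_s: 4.0
ee_pos: [0.5751, 0.0693, 0.0852]
eef_rot: [3.141, 0.001, -0.128]
force: [-0.2, -0.3, -0.3]
grip_width: 0.0697
grip_force: 20.0
```

```bash
python3 - <<'E'
from mv import *
to(.5755,.0706,.035,-7.2)
I=[]
for n in("top","scene"):
    im,d,p=cloud(n); np.savez(f"{n}2.npz",im=im,d=d,p=p); I.append(im)
a=cv2.resize(I[0][170:255,195:270],(400,453),interpolation=cv2.INTER_CUBIC); b=cv2.resize(I[1][130:240,200:297],(400,453),interpolation=cv2.INTER_CUBIC)
cv2.imwrite("pics/h2.png",np.hstack([a,b]))
E
```

```text
shift [ 0.3 -1.4 50.2] turn [ 0.0002  0.0006 -0.0027] now [0.5751 0.0693 0.0852] [ 3.141e+00  1.000e-03 -1.280e-01] t 4.0
```

View pics/h2.png

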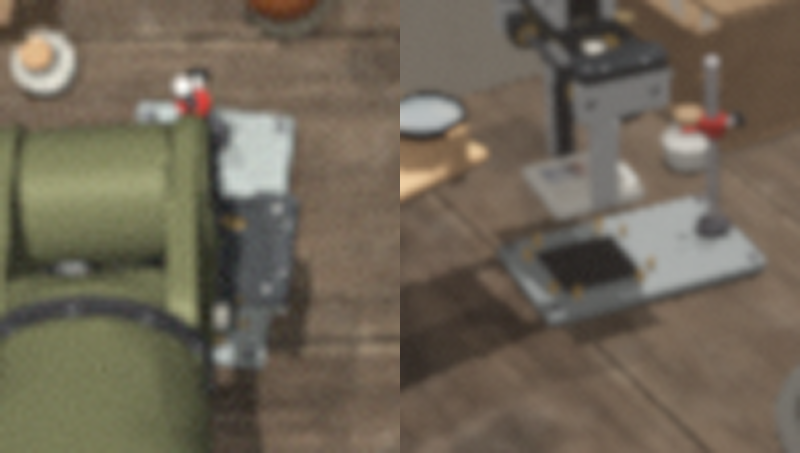

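The scene half (right) shows the tile in the gripper at about (585,185), above the unobstructed nest. The dark square is at (588,263) with the pins around it, and the pointer tip is near (683,128). I'll measure the nest and the held tile in this one camera.

```bash
python3 - <<'E'
from mv import *
im=np.load("scene2.npz")["im"]; g=im.astype(int); n="scene"
d=win(g.max(2)<72,230,184,262,204); k=big(d); print("dark",rect(n,k,.012),ray(n,*np.argwhere(d)[:,::-1].mean(0),.012)[:2].round(4))
m=win((g[...,0]>95)&(g[...,0]>=g[...,2]-2),220,176,292,212).astype(np.uint8); m=cv2.morphologyEx(m,cv2.MORPH_CLOSE,np.ones((15,15))); print("plate",rect(n,big(m),.012),len(big(m)))
hsv=cv2.cvtColor(im,cv2.COLOR_BGR2HSV)
y=win((hsv[...,0]>10)&(hsv[...,0]<32)&(hsv[...,1]>75)&(hsv[...,2]>95),225,180,265,204).astype(np.uint8)
c,l,s,q=cv2.connectedComponentsWithStats(y); 
for a,b in zip(s[1:,4],q[1:]): print("pin",a,b.round(1),(ray(n,*b,.018)[:2]*1000).round(1))
z=ctrl.get_obs()["ee_pos"][2]+.004
t=win(g.min(2)>125,228,160,262,184).astype(np.uint8); t=cv2.morphologyEx(t,cv2.MORPH_CLOSE,np.ones((9,9))); print("tile",rect(n,big(t),z),z)
ctrl.get_obs(); print(ctrl.get_obs()["ee_pos"])
E
```

```text
dark ((576.4674682617188, 71.91276550292969), (64.8258285522461, 60.53791046142578), 82.16448974609375) [0.5759 0.0709]
plate ((637.1293334960938, 56.18894958496094), (113.82183837890625, 121.78437805175781), 82.55827331542969) 111
pin 1 [225. 185.] [544.4 142. ]
pin 2 [227.5 184. ] [554. 143.]
pin 5 [232.6 187.8] [556.5 113.9]
pin 3 [230.7 191.3] [541.2  99. ]
pin 1 [257. 196.] [596.5  30.4]
pin 7 [226.6 200.7] [504.8  59.1]
pin 2 [237.  199.5] [534.8  47.4]
pin 3 [242.7 200.7] [546.1  32.2]
tile ((568.99169921875, 44.61615753173828), (93.687255859375, 76.73753356933594), 72.80585479736328) 0.08953227927252302
[0.57533679 0.06952092 0.08553228]
```

To row units: 55 mm is 0.0688, 50 mm is 0.0625.

arm_command --plan '[[[0, 0, 0.0375, 0, 0, 0, 1], [0, 0, 0.0625, 0, 0, 0, 1], [0, 0, 0.0688, 0, 0, 0, 1], [0, 0, 0.0688, 0, 0, 0, 1], [0, 0, 0.0688, 0, 0, 0, 1]]]'

```text
time_s: 4.6
ee_pos: [0.5761, 0.0705, 0.0316]
eef_rot: [-3.141, -0.001, -0.127]
force: [-0.9, 0.4, -0.7]
grip_width: 0.0697
grip_force: 20.0
```

```bash
python3 - <<'E'
from mv import *
im,d,p=cloud("scene"); np.savez("scene3.npz",im=im,d=d,p=p)
to(.576,.071,.029,-7.4); print(ctrl.get_obs()["force"])
cv2.imwrite("pics/h3.png",cv2.resize(im[160:215,215:297],None,fx=9,fy=9,interpolation=cv2.INTER_CUBIC))
E
```

```text
shift [-0.3 -0.4  2.7] turn [-0.0004 -0.0019  0.0027] now [0.5762 0.0705 0.0317] [-3.141e+00 -2.000e-03 -1.260e-01] t 4.65
[ 0.05421121  0.20668568 -1.73948247]
```

View pics/h3.png

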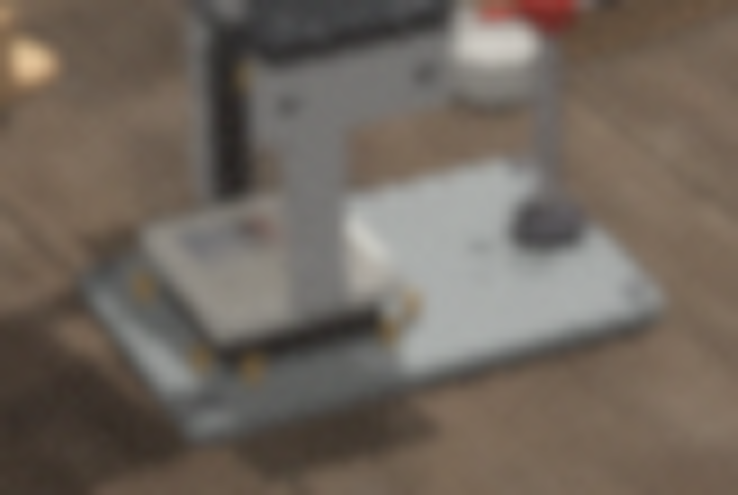

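The picture shows the tile hovering level just above the pins. Its left corner is at crop (145,237) and its near corner at (218,340); pins show at (145,287), (200,357), (252,368), (388,328) and (410,303).

```bash
python3 - <<'E'
from mv import *
a=np.radians(-7.4); u=np.array([np.cos(a),np.sin(a)]); w=np.array([-u[1],u[0]])
for nm,(x,y),z in(("L",(145,237),.0355),("N",(218,340),.0355),("p-x+y?",(145,283),.020),("p",(200,355),.020),("p",(252,366),.020),("p",(388,326),.020),("p",(410,300),.020)):
    q=ray("scene",215+(x-4)/9,160+(y-4)/9,z)[:2]*1000; e=q-[576,71]; print(nm,q.round(1),"stand",round(e@u,1),round(e@w,1))
E
```

```text
L [544.1 102.3] stand -35.7 27.0
N [532.8  31.4] stand -37.7 -44.8
p-x+y? [540.7  97.9] stand -38.5 22.2
p [534.2  47.6] stand -38.4 -28.6
p [545.6  31.9] stand -25.1 -42.7
p [597.3  27.7] stand 26.7 -40.2
p [612.4  37.7] stand 40.4 -28.4
```

```bash
python3 - <<'E'
from mv import *
B=np.load("scene3.npz"); p=B["p"]
for x,y in((190,240),(220,290),(250,310),(270,270),(380,270),(320,150),(450,220),(560,270),(320,290)):
    print((x,y),(p[160+int((y-4)/9+.5),215+int((x-4)/9+.5)]*1000).round(1))
r=p[184:196,232:246].reshape(-1,3); r=r[np.isfinite(r[:,0])]; print(np.percentile(r[:,2],[5,25,50,75,95]))
P=np.load("scene2.npz")["p"]; print(P[172:178,232:242,2].round(3))
E
```

```text
(190, 240) [560.4  97.6  32. ]
(220, 290) [549.   58.3  34.6]
(250, 310) [552.4  46.1  32.7]
(270, 270) [569.4  56.6  35.7]
(380, 270) [603.5  41.3  31.9]
(320, 150) [572.6  27.7  99.7]
(450, 220) [656.5  79.4  16. ]
(560, 270) [672.1  32.3  12.7]
(320, 290) [568.8  24.7  45.7]
[0.01097366 0.03285022 0.03532182 0.03697704 0.03908346]
[[ 0.088  0.089  0.089  0.09   0.092  0.09   0.088  0.089  0.088  0.09 ]
 [ 0.09   0.088  0.089  0.087  0.089  0.086  0.089  0.089  0.089  0.088]
 [ 0.089  0.09   0.088  0.088  0.087  0.093    nan  0.09   0.091  0.089]
 [ 0.08   0.087  0.091  0.09   0.088  0.088  0.09   0.088  0.091  0.089]
 [-0.003  0.084  0.088  0.087  0.086  0.09   0.091  0.093  0.088  0.089]
 [-0.004 -0.     0.086  0.087  0.089  0.089  0.088  0.088  0.092  0.088]]
```

To row units: 10 mm is 0.0125, 8 mm is 0.01.

arm_command --plan '[[[0.0006, 0, 0.005, 0, 0, 0, 1], [0.0006, 0, 0.0075, 0, 0, 0, 1], [0.0006, 0, 0.01, 0, 0, 0, 1], [0.0006, 0, 0.0125, 0, 0, 0, 1], [0.0006, 0, 0.0125, 0, 0, 0, 1]]]' --squeeze 8

```text
time_s: 5.15
ee_pos: [0.5761, 0.0706, 0.0202]
eef_rot: [-3.142, 0.0, -0.126]
force: [0.3, -0.2, -1.7]
grip_width: 0.0698
grip_force: 8.0
```

To row units: 4 mm is 0.005, 3 mm is 0.0038.

arm_command --plan '[[[0, 0, 0.0019, 0, 0, 0, 1], [0, 0, 0.0038, 0, 0, 0, 1], [0, 0, 0.005, 0, 0, 0, 1], [0, 0, 0.005, 0, 0, 0, 1]]]'

```text
time_s: 5.55
ee_pos: [0.5761, 0.0706, 0.0163]
eef_rot: [3.142, -0.0, -0.126]
force: [0.5, -0.3, -0.9]
grip_width: 0.0701
grip_force: 8.0
```

To row units: 1 mm is 0.0013, 0.7 mm is 0.0009.

arm_command --plan '[[[0, 0, 0.0009, 0, 0, 0, 1], [0, 0, 0.0013, 0, 0, 0, 1], [0, 0, 0.0013, 0, 0, 0, 1]]]'

```text
time_s: 5.85
ee_pos: [0.5761, 0.0706, 0.0161]
eef_rot: [-3.142, -0.0, -0.126]
force: [-4.2, -0.4, 7.3]
grip_width: 0.0698
grip_force: 8.0
```

Contact is confirmed on the plate, at the expected height and with a gentle force. I'll release and rise.

To row units: -140 mm is -0.175, -100 mm is -0.125.

arm_command --plan '[[[0, 0, 0, 0, 0, 0, -1], [0, 0, 0, 0, 0, 0, -1], [0, 0, 0, 0, 0, 0, -1], [0, 0, 0, 0, 0, 0, -1], [0, 0, -0.025, 0, 0, 0, -1], [0, 0, -0.075, 0, 0, 0, -1], [0, 0, -0.125, 0, 0, 0, -1], [0, 0, -0.175, 0, 0, 0, -1], [0, 0, -0.175, 0, 0, 0, -1], [0, 0, -0.175, 0, 0, 0, -1]]]'

```text
time_s: 6.85
ee_pos: [0.5762, 0.0706, 0.1558]
eef_rot: [-3.141, -0.001, -0.126]
force: [-0.5, 0.6, -0.4]
grip_width: 0.0942
grip_force: 0.0
```

```bash
python3 - <<'E'
from mv import *
im,d,p=cloud("scene"); np.savez("scene4.npz",im=im,d=d,p=p)
m=win(im.min(2)>125,225,172,270,205); k=big(m); q=np.array([(ray("scene",u,v,.020)[:2]) for u,v in k])*1000
print(cv2.minAreaRect(q.astype(np.float32)))
r=p[188:194,240:250].reshape(-1,3); print(np.nanmedian(r,0))
cv2.imwrite("pics/h4.png",cv2.resize(im[130:215,190:297],None,fx=7,fy=7,interpolation=cv2.INTER_CUBIC))
# loupe: lens, handle from scene & top
A=np.load("top0.npz")["im"].astype(int); h=win((A[...,2]<125)&(A[...,2]>A[...,0]*1.5),163,233,185,262)
c,l,s,_=cv2.connectedComponentsWithStats(h.astype(np.uint8)); j=1+s[1:,4].argmax(); q=np.argwhere(l==j)[:,::-1]
w=np.array([ray("top",a,b,.052)[:2] for a,b in q],np.float32)*1000; print("handle top",len(q),w.mean(0),cv2.fitLine(w,2,0,.01,.01).ravel(),cv2.minAreaRect(w))
# board
b=win((A[...,2]>170)&(A[...,2]>A[...,0]*1.25),155,215,192,275).astype(np.uint8)
b=cv2.morphologyEx(b,cv2.MORPH_CLOSE,np.ones((17,17)));print("board",rect("top",big(b),.01))
E
```

```text
((599.6439208984375, 71.66358184814453), (135.3958740234375, 113.62268829345703), 57.58356857299805)
[0.5775087  0.07559179 0.02057274]
handle top 53 [461.2903  266.98785] [9.8170704e-01 1.9039766e-01 4.6129031e+02 2.6698782e+02] ((465.1776123046875, 269.2712707519531), (66.77908325195312, 13.2522611618042), 13.13586139678955)
board ((492.1990966796875, 290.08502197265625), (191.42660522460938, 91.99028778076172), 13.459836959838867)
```

View pics/h4.png

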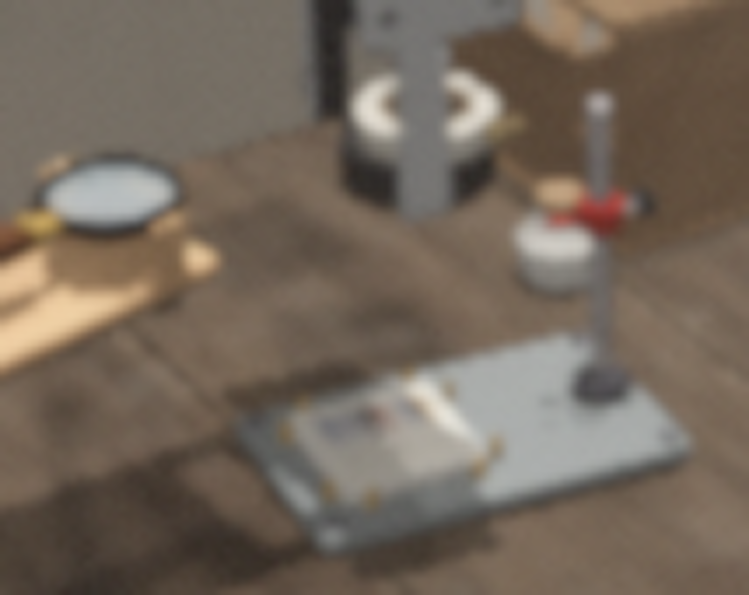

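The tile sits flat between the pins at crop (385,440), with its measured top at z = 20.6 mm. The loupe is undisturbed at (112,195), and the red collar is at (600,213) with the pointer reaching left to about (550,215). Next I'll refine the loupe axis and the pointer height.

```bash
python3 - <<'E'
from mv import *
f=lambda x,y,z:(ray("top",145+(x+.5)/4.8-.5,145+(y+.5)/4.4-.5,z)[:2]*1000).round(1)
for nm,x,y,z in(("TR",165,325,.01),("BR",212,543,.01),("BL",125,562,.01),("lens",114,370,.05),("hs",124,425,.052),("he",147,540,.052),("brass",123,420,.05)): print(nm,f(x,y,z))
f=lambda x,y,z:(ray("scene",90+(x+.5)/2.8-.5,120+(y+.5)/2.8-.5,z)[:2]*1000).round(1)
for nm,x,y,z in(("lens",323,106,.05),("hs",290,122,.052),("he",225,150,.052)): print("scene",nm,f(x,y,z))
p=np.load("scene4.npz")["p"]; im=np.load("scene4.npz")["im"]
# handle points from depth clouds: z 40..56
for n in("scene4","scene1","top0"):
    p=np.load(n+".npz")["p"].reshape(-1,3)
    s=p[(p[:,2]>.040)&(p[:,2]<.06)&(p[:,0]>.42)&(p[:,0]<.505)&(p[:,1]>.22)&(p[:,1]<.33)]*1000
    if len(s)>5: print(n,len(s),s.mean(0),cv2.fitLine(s[:,:2].astype(np.float32),2,0,.01,.01).ravel())
im=np.load("scene4.npz")["im"].astype(int)
print((im[156:166,262:284,2]-im[156:166,262:284,1]))
E
```

```text
TR [594.5 266.2]
BR [409.6 224.3]
BL [394.8 290.5]
lens [551.1 292.5]
hs [505.2 282.6]
he [411.5 262.2]
brass [509.5 284.1]
scene lens [548.8 286.5]
scene hs [497.4 269.7]
scene he [407.3 251.7]
scene4 135 [457.78968039 267.29305509  48.3801048 ] [9.6426284e-01 2.6494756e-01 4.5778967e+02 2.6729306e+02]
scene1 133 [459.20314258 266.49444226  48.7530618 ] [9.5261478e-01 3.0417934e-01 4.5920316e+02 2.6649445e+02]
top0 139 [459.25503642 269.87938146  48.67798751] [9.6480852e-01 2.6295343e-01 4.5925504e+02 2.6987939e+02]
[[13 16 18 20 24 26 27 29 28 28 28 28 15  7 13 25 26 20 16 15 15 16]
 [16 15 15 18 23 27 28 29 30 32 37 43 29 16 25 49 53 33 16  9 10 16]
 [16 15 14 15 20 24 27 30 30 34 49 64 55 42 53 78 76 42 16  6  7 11]
 [18 17 15 14 13 20 26 28 30 38 61 83 85 77 83 93 77 38 15  8  6 11]
 [18 18 15 11  9 17 32 47 51 54 65 81 87 84 86 86 63 32 16 12 11 15]
 [18 17 13  9  8 16 38 62 66 60 55 60 69 74 72 67 48 29 19 17 17 16]
 [16 13  9  5  6 12 24 32 32 26 25 33 47 58 59 53 38 26 18 18 19 19]
 [16 11  6  4  5  6  8  9  7  7  8 13 22 37 41 35 28 21 18 19 19 19]
 [15 11  6  5  4  4  4  4  3  4  4  6  9 15 17 19 22 20 19 19 19 18]
 [15 12  6  4  3  4  4  4  3  4  3  4  5  5  9 15 18 20 19 18 18 18]]
```

```bash
python3 - <<'E'
from mv import *
to(.471,.2725,.14,12.8)
for n in("scene4","top0"):
    D=np.load(n+".npz"); p=D["p"]; u,v=red(n,D["im"],(255,140,300,175) if n[0]=="s" else (215,178,245,205)); print(np.nanmedian(p[v,u],0))
E
```

```text
shift [-129.3 -187.2   14.8] turn [-0.      0.0009 -0.3496] now [0.5757 0.0706 0.1547] [ 3.141e+00  1.000e-03 -1.260e-01] t 6.9
[0.67872893 0.05131703 0.11127365]
[0.67539811 0.05457792 0.11224293]
```

To row units: -187 mm is -0.2338, -175 mm is -0.2188, -0.35 rad is -0.0875.

arm_command --plan '[[[-0.0313, -0.045, 0, 0, 0, -0.02, -1], [-0.0625, -0.09, 0, 0, 0, -0.04, -1], [-0.0938, -0.135, 0.0063, 0, 0, -0.06, -1], [-0.125, -0.1813, 0.0125, 0, 0, -0.08, -1], [-0.15, -0.2188, 0.0188, 0, 0, -0.0875, -1], [-0.1619, -0.2338, 0.0188, 0, 0, -0.0875, -1], [-0.1619, -0.2338, 0.0188, 0, 0, -0.0875, -1], [-0.1619, -0.2338, 0.0188, 0, 0, -0.0875, -1], [-0.1619, -0.2338, 0.0188, 0, 0, -0.0875, -1]]]' --squeeze 30

```text
time_s: 7.8
ee_pos: [0.4718, 0.2712, 0.1403]
eef_rot: [3.141, 0.0, 0.222]
force: [-1.0, -0.2, -0.6]
grip_width: 0.094
grip_force: 0.0
```

```bash
python3 - <<'E'
from mv import *
to(.471,.2725,.026,12.8)
E
```

```text
shift [ -0.5  -1.5 114.3] turn [ 0.0002  0.0002 -0.0015] now [0.4718 0.2712 0.1403] [3.141 0.    0.222] t 7.8
```

arm_command --plan '[[[0, 0, 0.05, 0, 0, 0, -1], [0, 0, 0.1, 0, 0, 0, -1], [0, 0, 0.1313, 0, 0, 0, -1], [0, 0, 0.1425, 0, 0, 0, -1], [0, 0, 0.1425, 0, 0, 0, -1], [0, 0, 0.1425, 0, 0, 0, 0], [0, 0, 0.1425, 0, 0, 0, 0.3], [0, 0, 0.1425, 0, 0, 0, 0.5], [0, 0, 0.1425, 0, 0, 0, 0.5]]]' --squeeze 8

```text
time_s: 8.7
ee_pos: [0.4714, 0.2726, 0.0271]
eef_rot: [-3.141, -0.001, 0.224]
force: [0.3, 0.3, 0.2]
grip_width: 0.0653
grip_force: 0.0
```

arm_command --plan '[[[0, 0, 0, 0, 0, 0, 0.7], [0, 0, 0, 0, 0, 0, 1], [0, 0, 0, 0, 0, 0, 1], [0, 0, 0, 0, 0, 0, 1], [0, 0, 0, 0, 0, 0, 1]]]'

```text
time_s: 9.2
ee_pos: [0.4711, 0.2724, 0.0264]
eef_rot: [-3.142, 0.0, 0.224]
force: [-0.6, 2.0, 0.2]
grip_width: 0.0256
grip_force: 0.8
```

arm_command --plan '[[[0, 0, 0, 0, 0, 0, 1], [0, 0, 0, 0, 0, 0, 1], [0, 0, 0, 0, 0, 0, 1], [0, 0, 0, 0, 0, 0, 1]]]' --squeeze 8

```text
time_s: 9.6
ee_pos: [0.4711, 0.2731, 0.0265]
eef_rot: [-3.141, -0.0, 0.224]
force: [-0.8, 4.4, 0.0]
grip_width: 0.0181
grip_force: 8.0
```

To row units: -75 mm is -0.0938, -70 mm is -0.0875.

arm_command --plan '[[[0, 0, 0, 0, 0, 0, 1], [0, 0, 0, 0, 0, 0, 1], [0, 0, -0.0063, 0, 0, 0, 1], [0, 0, -0.0188, 0, 0, 0, 1], [0, 0, -0.0438, 0, 0, 0, 1], [0, 0, -0.0688, 0, 0, 0, 1], [0, 0, -0.0875, 0, 0, 0, 1], [0, 0, -0.0938, 0, 0, 0, 1], [0, 0, -0.0938, 0, 0, 0, 1], [0, 0, -0.0938, 0, 0, 0, 1], [0, 0, -0.0938, 0, 0, 0, 1]]]' --squeeze 40

```text
time_s: 10.7
ee_pos: [0.4707, 0.2722, 0.1005]
eef_rot: [3.141, 0.002, 0.224]
force: [-0.3, 0.0, -0.8]
grip_width: 0.0174
grip_force: 40.0
```

```bash
python3 - <<'E'
from mv import *
o=ctrl.get_obs(); z=o["ee_pos"][2]+.019; print(o["ee_pos"],o["eef_rot"],z)
for n,box in(("top",(150,205,190,240)),("scene",(180,120,230,166))):
    im,d,p=cloud(n); np.savez(n+"5.npz",im=im,d=d,p=p); g=im.astype(int)
    P=p.reshape(-1,3); s=(np.abs(P[:,2]-z)<.025)&(P[:,0]>.5)&(P[:,0]<.62)&(P[:,1]>.22)&(P[:,1]<.36)
    Q=P[s]; print(n,len(Q)); 
    if len(Q)>20:
        c=np.median(Q,0); A=np.c_[Q[:,:2]-c[:2],np.ones(len(Q))]; print(c,"slopes",np.linalg.lstsq(A,Q[:,2],rcond=None)[0])
    m=np.zeros(d.shape,bool); m.ravel()[s]=1; k=big(m); w=np.array([ray(n,u,v,z)[:2] for u,v in k],np.float32)*1000
    print("circle",cv2.minEnclosingCircle(w),cv2.fitEllipse(w))
E
```

```text
[0.47071303 0.27219756 0.10050435] [3.14123637e+00 1.52719418e-03 2.23740599e-01] 0.1195043469730342
top 260
[0.55549129 0.28281719 0.11860253] slopes [ 0.00677329 -0.01473733  0.11856964]
circle ((551.0465698242188, 288.1721496582031), 35.318782806396484) ((554.1128540039062, 283.4809265136719), (53.38733673095703, 71.17579650878906), 129.3360137939453)
scene 227
[0.54992684 0.2828582  0.11982145] slopes [-0.02256305  0.02463068  0.11945445]
circle ((539.908935546875, 288.4120788574219), 49.691612243652344) ((548.4514770507812, 285.906494140625), (73.46774291992188, 88.26333618164062), 124.250732421875)
```

```bash
python3 - <<'E'
from mv import *
to(.4955,.0712,.091,0)
E
```

```text
shift [-20.6 201.5   9.9] turn [0.0004 0.001  0.2238] now [0.4709 0.2723 0.1008] [3.141e+00 1.000e-03 2.240e-01] t 10.8
```

To row units: 201.5 mm is 0.2519, 201 mm is 0.2513, 0.224 rad is 0.056.

arm_command --plan '[[[-0.0025, 0.0125, 0, 0, 0, 0.0025, 1], [-0.005, 0.0438, 0, 0, 0, 0.01, 1], [-0.0088, 0.0813, 0, 0, 0, 0.0175, 1], [-0.0125, 0.1188, 0, 0, 0, 0.025, 1], [-0.0163, 0.1563, 0, 0, 0, 0.0325, 1], [-0.02, 0.1938, 0.0025, 0, 0, 0.0425, 1], [-0.0238, 0.225, 0.0063, 0, 0, 0.05, 1], [-0.0256, 0.2438, 0.01, 0, 0, 0.056, 1], [-0.0256, 0.2513, 0.0125, 0, 0, 0.056, 1], [-0.0256, 0.2519, 0.0125, 0, 0, 0.056, 1], [-0.0256, 0.2519, 0.0125, 0, 0, 0.056, 1], [-0.0256, 0.2519, 0.0125, 0, 0, 0.056, 1]]]'

```text
time_s: 12.0
ee_pos: [0.4958, 0.072, 0.0915]
eef_rot: [-3.141, -0.0, 0.001]
force: [-0.6, -0.0, -1.6]
grip_width: 0.0173
grip_force: 40.0
```

```bash
python3 - <<'E'
from mv import *
to(.4955,.0712,.091,0)
I=[]
for n in("top","scene"):
    im,d,p=cloud(n); I.append(im)
    P=p.reshape(-1,3); s=(np.abs(P[:,2]-.11)<.012)&(P[:,0]>.535)&(P[:,0]<.63)&(P[:,1]>.02)&(P[:,1]<.12); Q=P[s]; print(n,len(Q))
    if len(Q)>20:
        m=np.zeros(d.shape,bool); m.ravel()[s]=1; k=big(m); w=np.array([ray(n,u,v,.11)[:2] for u,v in k],np.float32)*1000
        c=np.median(Q,0); A=np.c_[Q[:,:2]-c[:2],np.ones(len(Q))]; print(c,np.linalg.lstsq(A,Q[:,2],rcond=None)[0],cv2.minEnclosingCircle(w))
    if n=="scene":
        u,v=red(n,im,(255,140,300,175)); print("red",np.nanmedian(p[v,u],0),u.mean(),v.mean())
a=cv2.resize(I[0][170:255,195:270],(400,453),interpolation=cv2.INTER_CUBIC); b=cv2.resize(I[1][130:240,200:297],(400,453),interpolation=cv2.INTER_CUBIC)
cv2.imwrite("pics/h6.png",np.hstack([a,b])); o=ctrl.get_obs(); print(o["joint_vel"],o["grip_force"],o["grip_width"])
E
```

```text
shift [-0.3  0.8  0.5] turn [-0.0001 -0.0002  0.0009] now [0.4958 0.072  0.0915] [-3.141e+00 -0.000e+00  1.000e-03] t 12.0
top 196
[0.58817919 0.06840094 0.11014257] [ 0.00549659 -0.00657177  0.11009273] ((578.4984130859375, 69.24803161621094), 35.28697967529297)
scene 271
[0.57768245 0.06571687 0.1109676 ] [-0.00993876  0.0191755   0.1107023 ] ((575.5283203125, 71.0145263671875), 43.30514907836914)
red [0.67661765 0.05010775 0.11301297] 275.26666666666665 159.8
[-0.00424722 -0.00116214  0.00083152 -0.00324327  0.00094251 -0.00055026] 39.997512102127075 0.017481114343348002
```

View pics/h6.png

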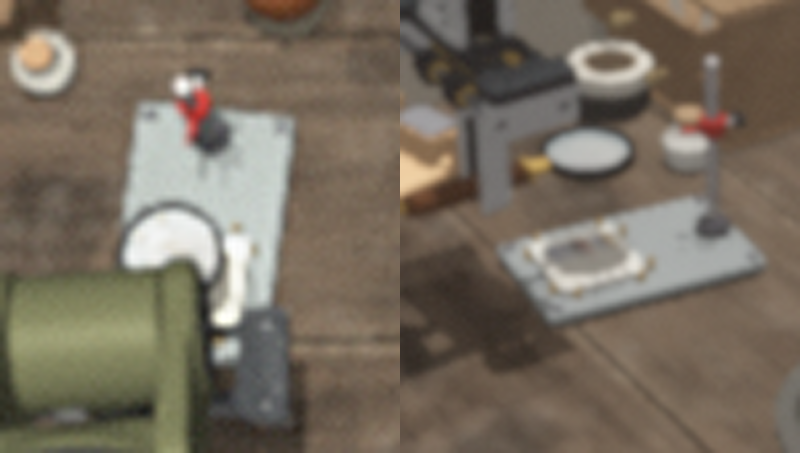

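The lens is level at about (577, 70, 110) mm, over the tile at about (576, 71). In the scene half the lens is at (588,152) and the pointer at (690,127), with the tile in place below it. I'll let the arm settle, then hand in.

arm_command --plan '[[[0, 0, 0, 0, 0, 0, 1], [0, 0, 0, 0, 0, 0, 1], [0, 0, 0, 0, 0, 0, 1], [0, 0, 0, 0, 0, 0, 1], [0, 0, 0, 0, 0, 0, 1]]]'

```text
time_s: 12.6
ee_pos: [0.4958, 0.0714, 0.0914]
eef_rot: [-3.142, 0.0, -0.0]
force: [0.3, 0.6, -0.9]
grip_width: 0.0175
grip_force: 40.0
```

```bash
python3 -c "
from station import ctrl
o=ctrl.get_obs(); print(o['ee_pos'],o['grip_force'],abs(o['joint_vel']).max()); print(ctrl.hand_in())"
```

```text
[0.4958269  0.071392   0.09143983] 39.99760150909424 0.0014732506823615552
the job is handed in; nothing more can be done
None
```

I handed the job in at about 12.6 s, and no verdict came back: the tile sits flat in the pin nest, and the loupe is held level and still over it, lens centre at about 110 mm, my estimate of the pointer's height.

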